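# Set the sprung flat-faced end stop of the welding jig

### The arm

A 7-joint arm with a two-finger parallel gripper is mounted at the origin on the work surface. World frame = base frame: x ahead of the robot, y to its left, z up, the work surface at z = 0. Lengths are in m, angles in rad, forces in N, time in s.
With the tool pointing down it reaches from about 0.35 to 0.9 m from the base axis. Payload 8.1 kg.
Tool frame: the origin (TCP) lies on the centre line of the jaws, within the pads' length; the fingertips stand 19 mm ahead of it and the grasp point (between the pads) is the TCP; z points along the fingers, y is the direction in which the jaws open and shut (so a half turn about z gives the same grasp; the last joint's range is limited). The gripper opens to 92 mm and grips with 3 to 60 N. Pads are 19 mm wide; open, the fingers measure 130 mm over their backs; the gripper's body (75 mm by 190 mm) begins 47 mm behind the grasp point.
Start: joints at [-1.323, 0.434, 0.025, 1.573, -0.012, 1.134, -0.075], TCP at [0.215, 0.587, 0.246] pointing down, gripper open.
Joint ranges: [-2.62, 2.62], [-0.44, 2.09], [-1.27, 1.32], [0.08, 2.57], [-1.32, 4.46], [0.12, 2], [-2.74, 2.74]. Speed limits (rad/s): [2.22, 2.22, 3.01, 3.01, 3.14, 3.14, 3.14].

### API

Orientations are given as a rotation vector (axis times angle).
In Python, from cell import monitor, imaging, workorder, outline_of gives the robot as it stands.
- The arm moves only by the tool move_arm, never from a script. Its argument "series" is a list of rows, each a list of 6 numbers: the shift along the world's x, y, z in cm, then the turn, a rotation vector about the world's x, y, z in degrees. A call has 1 to 8 rows; each row shifts and turns the commanded pose from where the row before left it; what a row does not reach is not made up. A row lasts 1/10 s, in which the tool goes at most 50 mm and 8.59 degrees, less where a joint would pass 70% of its speed; a pose out of reach is approached as far as the arm can. A call with a gripper value outside its range is refused whole. "grip" is the opening, from 0 (shut) to 1 (fully open), set as the call begins (left out, the last holds). The fingers move at their own pace and stop on an object; "force" is the grip in N (left out, the last holds). Time passes only in rows, so rows that do not move let the fingers close. It gives the time, the measured TCP pose, the force and the opening at its end, in the units of the state.
- monitor.observe(): the state, without advancing time (a new reading comes with each control period).
- imaging.get_image(name): name is "scene" or "side" or "wrist"; returns a dict with "color" (400x640x3 uint8, red, green, blue), "fx", "fy", "cx", "cy" (pixels), "dist_coeffs" ([k1, k2, p1, p2, k3] as OpenCV has them; the pictures are not rectified), "rvec" (rotation vector, rad) and "tvec" (3), from world to camera coordinates, as OpenCV has them; the wrist camera has in their place "mount" (4x4, takes a point from camera to tool coordinates, whose origin is the TCP and whose axes are the flange's). Camera axes: x right, y down, z forward; pixel columns grow to the right and rows downward; lengths in m; the calibration is good to about 2 mm. A picture is of the moment at which its call begins: read the wrist's pose just before it. There is no depth.
- workorder.sign_off(): hands the job in, once; it reports no verdict.
Trained networks look in the newest picture that a camera, given by its name, has taken for a name from the list of things; names that differ only in an ending like _2 or _b are one class to them, and where a whole thing is asked for, a point or a joint stands for the part that bears it (a point fixed in the world has none). Each returns a list of dicts, best first, with "p" (0 to 1); they miss things now and then, are a little off and sometimes report something else, mostly with a low value. They report only what shows in the picture. A call takes as long as a camera call. They do not tell look-alikes from the thing itself.
- outline_of(camera, thing): "mask" (400x640 bool, what is visible of it) and "rect" ([left, top, width, height] in pixels, round what is visible of it).
The state is a dict: "clock": time; "joints": joint angles; "dq": joint speeds; "joint_efforts": joint torques, N m; "position": TCP position; "ee_rot": TCP orientation; "force": force on the tool from outside, world axes, zero at the start; "ft_torque": the same for the moment, N m; "width": opening from 0.0 (shut) to 1.0 (fully open).
Only numpy, scipy, OpenCV 4.12 (cv2) and the standard library are available. Lean on these libraries where they do the work, as an engineer would, in place of code of your own. Each camera call takes 0.05 s, during which the arm holds its last target. There are 200 camera calls.

### The job

Set the welding jig's flat-faced end stop for the next piece: with the fingertips push the sprung slide that has the wide flat face in until it is well past its stop pin, but not into the end of its track, then let go, so that it springs back and latches against the pin at mid travel. Finish clear of it. Leave the round-nosed stop home, do not pull up either stop pin, and do not pick up or shift the loose things on the bench.

Things in the scene. Friction and masses are not known exactly. Their poses are not given: they have to be found in the camera images.
- flat_unit: End-stop unit whose slide has the wide flat face. Steel base plate 230 x 80 x 8 mm bolted to the bench, reaching from x = -110 to +120 mm; origin on its middle line at bench height. x: level, the way the slide is pushed in (away from the robot, within 0.45 rad); z up. The aluminium slide bar (30 mm wide, top at 23 mm) runs between low guides from x = 0 on. Nothing on it is above 80 mm.
- flat_face (a point): Point on the front (side to push on) of that slide's face plate: aluminium, 70 mm wide, 10 mm thick, upright from 9 to 59 mm above the bench, square to the unit's x. Home: at x -95, y 0, z 40 mm in the unit's frame; moves with the slide. Nothing stands in front of it; the base plate (8 mm high) reaches 15 mm farther out.
- flat_slide (a joint): Flat-faced slide, m: 0 = out (home), to 0.075 pushed in along the unit's +x (end of track). Return spring 4 N at 0, 7 N at 0.040, 10 N at 0.075; moving drag 1 to 3 N. Its ramped tooth lifts the pin from 14 mm on; at 0.040 the pin drops behind it. Let go beyond that, it returns to 0.040 and stays (latched, mid travel); let go sooner, it goes home. Well past the pin: 0.045 or more; aim for 0.058.
- flat_pin (a joint): The flat-faced unit's stop pin: 0 = fully down (its rest), grows upward, m; the passing tooth lifts it about 11 mm by itself and its spring returns it. It needs no touching.
- flat_pin_top (a point): Top of that unit's stop pin knob: black, 18 mm across, 12 mm high, its top 66 mm above the bench when the pin is down; at x = 20, y = 0 mm in the unit's frame. It passes through a dark bridge across the slide (x = 13 to 27 mm, top 50 mm above the bench).
- round_unit: The other end-stop unit, alike but for its slide, which ends in a slim upright round post; to be left alone. Either unit may be the left or the right one. Same size, origin and axes as the flat-faced unit.
- round_face (a point): Front of the round nose of the other slide: an upright aluminium post 26 mm in diameter, from 9 to 59 mm above the bench; the point is 40 mm above the bench.
- round_slide (a joint): Round-nosed slide: 0 = fully out (home), up to 0.075 m pushed in; same mechanism. Leave at home.
- round_pin (a joint): The round-nosed unit's stop pin: 0 = fully down (its rest), grows upward, m; the passing tooth lifts it about 11 mm by itself and its spring returns it. It needs no touching.
- angle_iron: Bystander, loose: offcut of steel angle, 120 mm long, legs 40 x 40 x 4 mm, lying on one leg with the other upright (40 mm high), between the two units; origin under the centre, x along its length.
- wire_brush: Bystander, loose: wire brush with a wooden handle, 250 x 32 x 38 mm, bristles down, on the bench outside the unit on the robot's left; origin under its centre, x along its length, handle towards -x.
- chipping_hammer: Bystander, loose: hammer lying on the bench outside the unit on the robot's right, under 60 mm high; origin on its underside, x along its length, handle towards -x.
- paste_tin: Bystander, loose: closed metal tin, 60 mm in diameter and 60 mm high, standing between the units, beyond the steel angle; origin under its centre.
Not all that is in view belongs to the job. What is shaped like the flat_unit but green or turquoise is not meant.

How it is judged:
On the way, in this order (a step that is already met when the one before it is completed fails the run):
1. the flat-faced slide is pushed well past its stop pin (45 mm or more) (value of joint flat_slide above 0.045 m), for 0.02 s.
2. it is let go and rests latched on the pin at mid travel (37 to 43 mm), pin down (value of joint flat_slide between 0.037 and 0.043 m and value of joint flat_pin below 0.004 m and contact force between the fingers and flat_unit below 0.3 N), for 0.2 s.
At the end, for the whole second after the job is handed in: The flat-faced slide rests at 40 mm +- 3 mm with its stop pin down (within 4 mm), the round-nosed slide and its pin are home (within 4 mm), and the robot touches nothing (value of joint flat_slide between 0.037 and 0.043 m and value of joint each of flat_pin, round_slide, round_pin below 0.004 m and velocity of joint flat_slide between -0.005 and 0.005 m/s).
It fails at once if the flat-faced slide is driven into the end of its track (beyond 72 mm of 75) (value of joint flat_slide above 0.072 m).
It fails at once if the round-nosed slide is pushed in more than 10 mm (value of joint round_slide above 0.01 m).
It fails at once if a stop pin is pulled up by hand (more than 16 mm) (value of joint any of flat_pin, round_pin above 0.016 m).
It fails at once if a loose thing on the bench is picked up or shifted by more than 20 mm (distance of any of angle_iron, wire_brush, chipping_hammer, paste_tin from where it was at the start of the episode above 0.02 m).
It also fails if it takes over 38 s, if anything falls off the work surface, if the arm or the gripper's body presses on something with over 40 N, if the wrist force passes 120 N, or if a joint passes its speed limit or range.

## Working session

There is one attempt and no reset: what is moved stays moved. The work goes in short steps, Python scripts to look and compute and a tool call to move; the robot and the scene stay as the last step left them, time stands still between calls to the robot, and variables do not carry over. Pictures are saved under pics/ and viewed, about 8 in all and at most 12, crops included, and the job is handed in when it is done.

Besides the shell and the picture viewer there is one more tool, called by a JSON object that holds its "api" and its "payload", one argument or row to a line. move_arm: Moves the arm, as the interface text tells. Its arguments: {"type":"object","properties":{"series":{"type":"array"},"grip":{"type":"number"},"force":{"type":"number"}},"required":["series"]}

```bash
mkdir -p pics
cat > h.py <<'E'
from cell import monitor, imaging, workorder, outline_of
import numpy as np, cv2
def K(im): return np.array([[im['fx'],0,im['cx']],[0,im['fy'],im['cy']],[0,0,1.]])
def ray(im,uv):
    p=cv2.undistortPoints(np.array([[uv]],float),K(im),np.array(im['dist_coeffs']))[0,0]
    R=cv2.Rodrigues(np.array(im['rvec'],float))[0]; t=np.array(im['tvec'],float).ravel()
    return -R.T@t, R.T@np.array([p[0],p[1],1])
def at_z(im,uv,z):
    c,d=ray(im,uv); return c+d*(z-c[2])/d[2]
def proj(im,P):
    return cv2.projectPoints(np.array(P,float).reshape(-1,1,3),np.array(im['rvec'],float),np.array(im['tvec'],float),K(im),np.array(im['dist_coeffs']))[0].reshape(-1,2)
def tri(a,ua,b,ub):
    c1,d1=ray(a,ua);c2,d2=ray(b,ub)
    s=np.linalg.lstsq(np.stack([d1,-d2],1),c2-c1,rcond=None)[0]
    p,q=c1+s[0]*d1,c2+s[1]*d2
    return (p+q)/2,np.linalg.norm(p-q)
E
python3 - <<'E'
from h import *
s=monitor.observe();print(s)
for n in ['scene','side']:
    im=imaging.get_image(n)
    cv2.imwrite(f'pics/{n}0.png',im['color'][:,:,::-1])
    c,_=ray(im,(320,200));print(n,c)
    for t in ['flat_unit','flat_face','flat_pin_top','round_unit','round_face','angle_iron','paste_tin']:
        print(t,[(round(o['p'],2),o['rect'],np.argwhere(o['mask']).mean(0)[::-1].round(1)) for o in outline_of(n,t)])
E
```

```text
{'clock': 0.0, 'joints': array([-1.32261401,  0.43520671,  0.02498042,  1.57409037, -0.01163979,
        1.13401296, -0.07511283]), 'dq': array([ 4.24867591e-05, -1.59798415e-03, -6.66994065e-04, -2.37437189e-03,
       -1.02523399e-03, -2.51949656e-03, -1.15112629e-05]), 'joint_efforts': array([ 4.50776652e-04, -6.67831850e+01,  9.85005274e-01, -3.14474022e+01,
       -6.07245625e-02,  4.26953263e-02,  1.49509606e-04]), 'position': array([0.21464739, 0.58646879, 0.24495775]), 'ee_rot': array([-5.48322017e-01, -3.09320211e+00,  2.45557716e-03]), 'force': array([ 0.06192896,  0.86247403, -0.49225529]), 'ft_torque': array([-0.03289808, -0.00085595, -0.00840602]), 'width': 1.0002082403422219}
scene [1.16435411 0.56933186 0.95438174]
flat_unit [(0.96, [292.2, 127.2, 40.9, 41.0], array([313.5, 149.2])), (0.91, [186.7, 128.5, 51.2, 45.9], array([211.6, 150.3])), (0.75, [252.3, 179.3, 55.6, 59.4], array([281.6, 208.7])), (0.46, [275.2, 180.2, 32.6, 32.2], array([292.6, 194.9]))]
flat_face [(0.97, [275.0, 180.1, 33.3, 31.0], array([293.9, 194.3])), (0.83, [202.8, 125.4, 29.7, 33.0], array([2
[... 739 characters left out ...]
4, 70.1, 34.4], array([345.5, 231.6]))]
flat_face [(0.97, [233.6, 279.2, 40.7, 25.0], array([255.5, 289.4])), (0.82, [315.1, 224.4, 30.7, 19.4], array([330.4, 234.2])), (0.81, [239.7, 189.0, 32.5, 25.9], array([252.3, 200.2])), (0.6, [348.1, 340.8, 43.1, 28.4], array([368.3, 350.4])), (0.26, [323.3, 195.5, 35.2, 12.2], array([337. , 201.3]))]
flat_pin_top [(0.61, [322.7, 165.0, 28.2, 13.0], array([334.8, 171.5]))]
round_unit [(0.93, [318.2, 157.2, 59.5, 28.1], array([347.1, 172.4]))]
round_face [(0.53, [320.7, 166.0, 31.3, 12.2], array([336.5, 171.3]))]
angle_iron [(0.78, [320.3, 194.0, 33.0, 13.9], array([336.4, 201. ]))]
paste_tin [(0.86, [358.9, 182.8, 17.7, 19.7], array([367.2, 192.5]))]
```

Run:
```python
import cv2
a=cv2.imread('pics/scene0.png')[100:330,150:450];b=cv2.imread('pics/side0.png')[140:390,200:450]
cv2.imwrite('pics/a.png',cv2.resize(a,None,fx=2.6,fy=2.6,interpolation=2));cv2.imwrite('pics/b.png',cv2.resize(b,None,fx=2.4,fy=2.4,interpolation=2))
```

```text
(no output)
```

View pics/a.png

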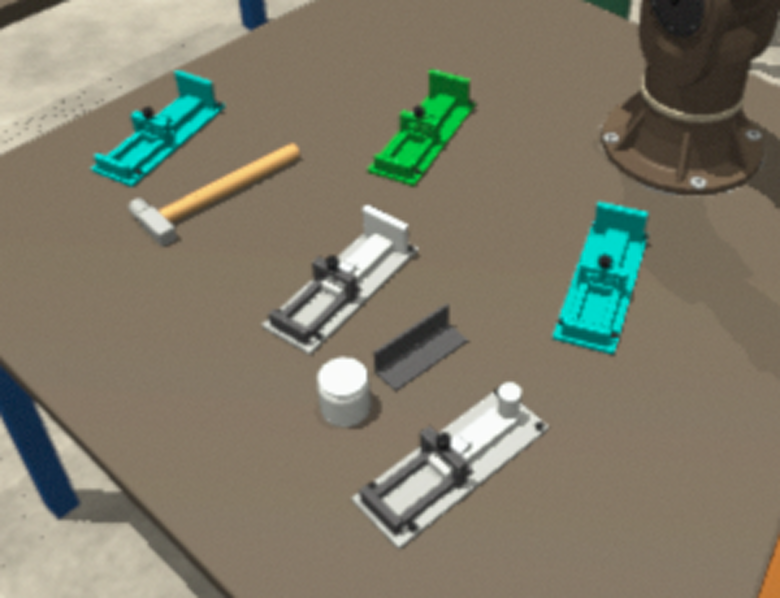

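View pics/b.png

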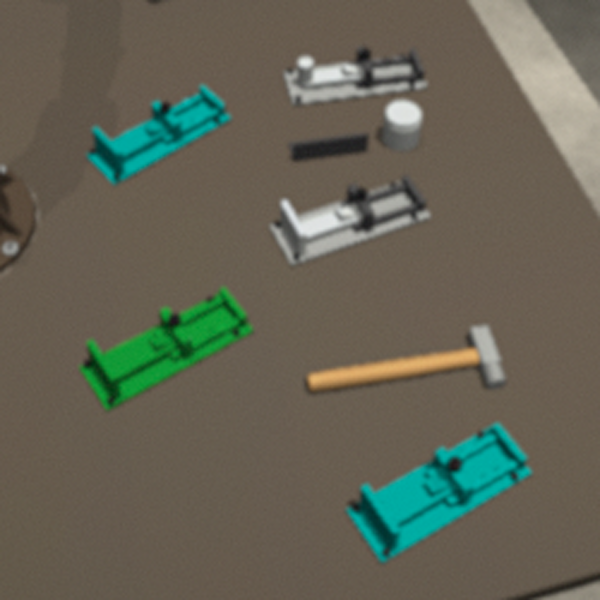

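The real flat unit is the grey one: its face plate is at scene ≈(298,188) and side ≈(320,230), with the knob at (277,201) / (348,220). The round unit is to its left, and the coloured ones are decoys. Next I fit the unit's pose from both views.

Run:
```python
from h import *
from scipy.optimize import least_squares
A=imaging.get_image('scene');B=imaging.get_image('side')
sc=lambda x,y:(x/2.6+150-.3,y/2.6+100-.3); sd=lambda x,y:(x/2.4+200-.3,y/2.4+140-.3)
print('knob',tri(A,sc(331,263),B,sd(356,192)))
for n,p in dict(A1=sc(417,250),A2=sc(265,325),A3=sc(310,350)).items():print(n,at_z(A,p,.008))
for n,p in dict(B1=sd(272,228),B2=sd(293,262),B3=sd(430,213)).items():print(n,at_z(B,p,.008))
# model points: unit frame x,y,z
obs=[(A,sc(417,250),(-.110,.04,.008)),(A,sc(265,325),(.12,-.04,.008)),(A,sc(310,350),(.12,.04,.008)),
(A,sc(331,263),(.02,0,.062)),(B,sd(356,192),(.02,0,.062)),
(B,sd(272,228),(-.11,.04,.008)),(B,sd(293,262),(-.11,-.04,.008)),(B,sd(430,213),(.12,-.04,.008)),
(A,sc(364,207),(-.085,-.035,.059)),(A,sc(408,222),(-.085,.035,.059))]
def W(q,p):
    c,s=np.cos(q[2]),np.sin(q[2]);return [q[0]+c*p[0]-s*p[1],q[1]+s*p[0]+c*p[1],p[2]]
f=lambda q:np.concatenate([proj(i,W(q,p))[0]-u for i,u,p in obs])
r=least_squares(f,[.5,0,0],loss='soft_l1');print(r.x,np.round(f(r.x).reshape(-1,2),1))
q=r.x
for n,p in dict(face=(-.095,0,.04),pin=(.02,0,.066)).items():print(n,W(q,p))
for n,i in (('scene',A),('side',B)):
  for t in ('round_unit','angle_iron','paste_tin'):
    o=outline_of(n,t)
    if o: print(n,t,at_z(i,np.argwhere(o[0]['mask']).mean(0)[::-1],.02))
```

```text
knob (array([ 0.59062698, -0.14915761,  0.06322867]), np.float64(0.007851968508072916))
A1 [ 0.46063072 -0.12792073  0.008     ]
A2 [ 0.69307794 -0.17311731  0.008     ]
A3 [ 0.68164883 -0.09984116  0.008     ]
B1 [ 0.46246497 -0.13605934  0.008     ]
B2 [ 0.47474432 -0.20583605  0.008     ]
B3 [ 0.70048502 -0.17106451  0.008     ]
[ 0.57150757 -0.15286298  0.15444415] [[ 0.3 -0.9]
 [-0.9  0.4]
 [ 0.5  1.2]
 [ 0.9 -0.1]
 [ 1.3  0.6]
 [-2.  -0.9]
 [-1.3  1.1]
 [-0.8  0.8]
 [-0.9  1. ]
 [-1.8  2.8]]
face [np.float64(0.477638340259534), np.float64(-0.1674769168327879), 0.04]
pin [np.float64(0.59126951708583), np.float64(-0.14978636418254387), 0.066]
scene round_unit [0.69232502 0.14657298 0.02      ]
scene angle_iron [0.59666416 0.00266646 0.02      ]
scene paste_tin [ 0.7039101  -0.01255914  0.02      ]
side round_unit [0.67861893 0.12788897 0.02      ]
side angle_iron [ 0.59676078 -0.01221942  0.02      ]
side paste_tin [0.71708475 0.00204067 0.02      ]
```

{"api": "move_arm", "payload": {
  "series": [
    [1.4,-4.75,0,0,0,1.8],
    [1.4,-4.75,0,0,0,1.8],
    [1.4,-4.75,0,0,0,1.8],
    [1.4,-4.75,0,0,0,1.8],
    [1.4,-4.75,0,0,0,1.8],
    [1.4,-4.75,0,0,0,1.8],
    [1.4,-4.75,0,0,0,1.8],
    [1.4,-4.75,0,0,0,1.8]
  ],
  "grip": 0
}}

```text
clock: 2.0
position: [0.3271, 0.205, 0.246]
ee_rot: [0.154, 3.137, 0.001]
force: [2.4, -0.1, -0.6]
width: 0.352
```

{"api": "move_arm", "payload": {
  "series": [
    [1.4,-4.75,0,0,0,1.8],
    [1.4,-4.75,0,0,0,1.8],
    [1.4,-4.75,0,0,0,1.8],
    [1.4,-4.75,0,0,0,1.8],
    [1.4,-4.75,0,0,0,1.8],
    [1.4,-4.75,0,0,0,1.8],
    [1.4,-4.75,0,0,0,1.8],
    [1.4,-4.75,0,0,0,1.8]
  ]
}}

```text
clock: 2.8
position: [0.4392, -0.175, 0.2461]
ee_rot: [-0.241, 3.131, 0.0]
force: [1.1, 0.3, 0.5]
width: 0.007
```

{"api": "move_arm", "payload": {
  "series": [
    [0,0,0,0,0,0],
    [0,0,0,0,0,0]
  ]
}}

```text
clock: 3.0
position: [0.4387, -0.1743, 0.2456]
ee_rot: [0.233, -3.132, 0.001]
force: [0.3, -0.2, 0.1]
width: 0.007
```

```bash
cat >> h.py <<'E'
def wrist():
    s=monitor.observe(); im=imaging.get_image('wrist')
    T=np.eye(4);T[:3,:3]=cv2.Rodrigues(s['ee_rot'])[0];T[:3,3]=s['position']
    C=np.linalg.inv(T@np.array(im['mount']));im['rvec']=cv2.Rodrigues(C[:3,:3])[0];im['tvec']=C[:3,3];return im
E
python3 - <<'E'
from h import *
im=wrist();v=im['color'][:,:,::-1].copy();print(im['mount'])
q=[.5715,-.1529,.1544];c,s=np.cos(q[2]),np.sin(q[2])
P=[[q[0]+c*x-s*y,q[1]+s*x+c*y,z] for x,y,z in [(-.095,.035,.059),(-.095,-.035,.059),(-.11,.04,.008),(-.11,-.04,.008),(.12,-.04,.008),(.12,.04,.008),(.02,0,.066)]]
for p in proj(im,P):
    print(p.round(0)); cv2.circle(v,tuple(int(a) for a in p),3,(0,0,255),1)
cv2.imwrite('pics/w1.png',v)
E
```

```text
[[ 1.63365705e-03 -9.68434005e-01 -2.49264736e-01  6.71961024e-02]
 [ 9.99998619e-01  1.50619286e-03  7.02090510e-04 -1.06282994e-04]
 [-3.04487558e-04 -2.49265539e-01  9.68435129e-01 -1.38964741e-01]
 [ 0.00000000e+00  0.00000000e+00  0.00000000e+00  1.00000000e+00]]
[354. 217.]
[289. 218.]
[354. 193.]
[288. 193.]
[294. 350.]
[350. 350.]
[322. 314.]
```

View pics/w1.png

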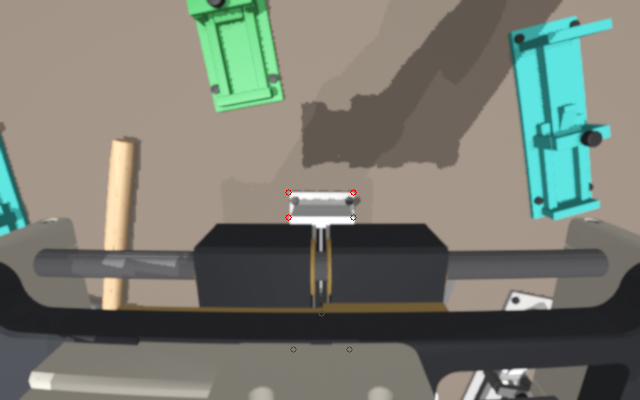

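The projected model overlays the real unit in the wrist view: base corners at ≈(289,193)/(354,193) and the face's top edge at row 217. So I go down in front of the face.

{"api": "move_arm", "payload": {
  "series": [
    [0,0,-4.9,0,0,0],
    [0,0,-4.9,0,0,0],
    [0,0,-4.9,0,0,0],
    [0,0,-3.0,0,0,0],
    [0,0,-1.9,0,0,0],
    [0,0,0,0,0,0]
  ]
}}

```text
clock: 3.65
position: [0.4373, -0.1708, 0.0479]
ee_rot: [0.241, -3.128, -0.004]
force: [-0.7, 0.2, -0.2]
width: 0.004
```

{"api": "move_arm", "payload": {
  "series": [
    [0.8,0.12,0,0,0,0],
    [0.8,0.12,0,0,0,0],
    [0.8,0.12,0,0,0,0],
    [0.5,0.1,0,0,0,0],
    [0.5,0.1,0,0,0,0],
    [0,0,0,0,0,0]
  ]
}}

```text
clock: 4.25
position: [0.473, -0.1675, 0.0499]
ee_rot: [0.238, -3.132, 0.0]
force: [-4.4, -2.0, 3.1]
width: 0.005
```

{"api": "move_arm", "payload": {
  "series": [
    [0.8,0.12,0,0,0,0],
    [0.8,0.12,0,0,0,0],
    [0.8,0.12,0,0,0,0],
    [0.8,0.12,0,0,0,0],
    [0.7,0.11,0,0,0,0],
    [0.5,0.08,0,0,0,0],
    [0,0,0,0,0,0]
  ]
}}

```text
clock: 4.95
position: [0.5151, -0.1614, 0.0491]
ee_rot: [0.236, -3.129, -0.0]
force: [-6.9, -3.1, 0.9]
width: 0.005
```

Run:
```python
from h import *
B=imaging.get_image('side');A=imaging.get_image('scene')
print(monitor.observe()['force'])
a=cv2.resize(A['color'][160:260,240:340,::-1],None,fx=4,fy=4,interpolation=2);b=cv2.resize(B['color'][190:290,290:390,::-1],None,fx=4,fy=4,interpolation=2)
cv2.imwrite('pics/p.png',np.hstack([a,b]))
q=[.5715,-.1529,.1544];c,s=np.cos(q[2]),np.sin(q[2])
for d in (.0,.04,.045,.058,.07):
  f=lambda x,y,z:[q[0]+c*x-s*y,q[1]+s*x+c*y,z]
  print(d,(4*(proj(A,[f(-.085+d,-.035,.059),f(-.085+d,.035,.059)])-[240,160])).round().tolist(),(4*(proj(B,[f(-.085+d,-.035,.059),f(-.095+d,.035,.059)])-[290,190])).round().tolist())
```

```text
[-7.52897475 -3.72760573  0.13615283]
0.0 [[195.0, 81.0], [259.0, 111.0]] [[147.0, 189.0], [102.0, 137.0]]
0.04 [[167.0, 106.0], [232.0, 138.0]] [[189.0, 175.0], [143.0, 123.0]]
0.045 [[164.0, 110.0], [228.0, 141.0]] [[194.0, 173.0], [148.0, 121.0]]
0.058 [[154.0, 118.0], [219.0, 150.0]] [[207.0, 168.0], [162.0, 116.0]]
0.07 [[145.0, 126.0], [211.0, 158.0]] [[220.0, 164.0], [174.0, 112.0]]
```

View pics/p.png

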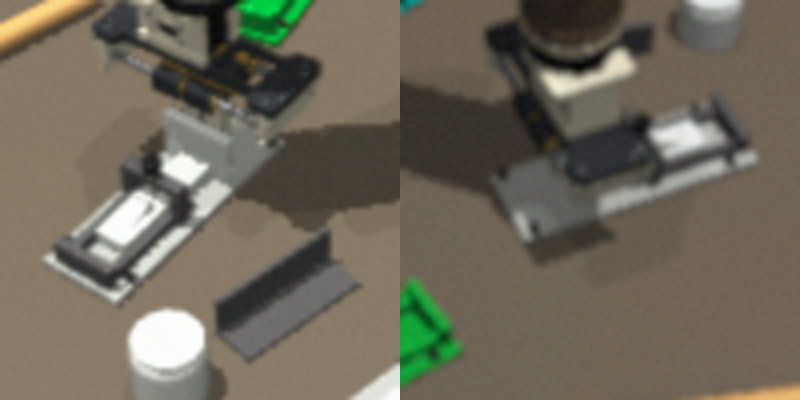

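The scene crop shows the face's top edge at about (167,110)–(232,140), so the slide is at about 42–47 mm; the TCP gives 47 mm. I push about 11 mm more and then let go gently.

{"api": "move_arm", "payload": {
  "series": [
    [0.6,0.09,0,0,0,0],
    [0.5,0.08,0,0,0,0],
    [0,0,0,0,0,0]
  ]
}}

```text
clock: 5.35
position: [0.5258, -0.1598, 0.0492]
ee_rot: [0.236, -3.129, -0.0]
force: [-8.2, -4.0, 2.3]
width: 0.004
```

{"api": "move_arm", "payload": {
  "series": [
    [-0.6,-0.09,0,0,0,0],
    [-0.6,-0.09,0,0,0,0],
    [-0.6,-0.09,0,0,0,0],
    [-0.8,-0.12,0,0,0,0],
    [-1.0,-0.15,0,0,0,0],
    [-1.5,-0.23,0,0,0,0],
    [-1.5,-0.23,0,0,0,0],
    [0,0,0,0,0,0]
  ]
}}

```text
clock: 6.15
position: [0.4601, -0.1692, 0.0499]
ee_rot: [0.236, -3.132, -0.001]
force: [0.6, -0.6, -0.0]
width: 0.001
```

{"api": "move_arm", "payload": {
  "series": [
    [-2,-0.3,0,0,0,0],
    [-1,-0.15,3,0,0,0],
    [0,0,5,0,0,0],
    [0,0,5,0,0,0],
    [0,0,4,0,0,0],
    [0,4,0,0,0,0],
    [0,4,0,0,0,0],
    [0,0,0,0,0,0]
  ]
}}

```text
clock: 6.95
position: [0.4329, -0.0881, 0.2202]
ee_rot: [-0.25, 3.13, 0.004]
force: [-0.1, 0.7, 0.2]
width: 0.003
```

Run:
```python
from h import *
B=imaging.get_image('side');A=imaging.get_image('scene')
print(monitor.observe()['force'])
a=cv2.resize(A['color'][160:260,240:340,::-1],None,fx=4,fy=4,interpolation=2);b=cv2.resize(B['color'][190:290,290:390,::-1],None,fx=4,fy=4,interpolation=2)
cv2.imwrite('pics/r.png',np.hstack([a,b]))
```

```text
[ 0.06941436 -0.28911132 -0.06401746]
```

View pics/r.png

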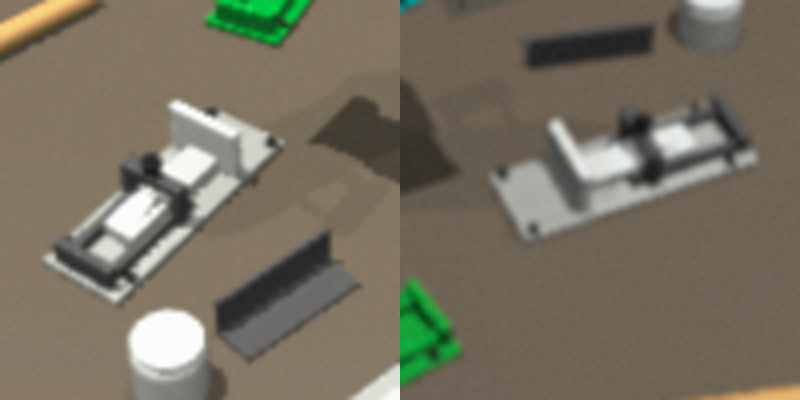

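The slide has stayed at mid travel with the pin down. The face's top edge is at about (170,105)–(238,137), against (167,106)–(232,138) predicted for 40 mm and (195,81) for home. The arm is clear.

```bash
python3 -c "
from h import *
print(workorder.sign_off(), monitor.observe()['clock'])"
```

```text
the job is handed in; nothing more can be done
the job is handed in; nothing more can be done
```

I pushed the flat-faced slide in with the closed fingertips to about 58 mm (from the TCP position). I then backed off gently and lifted clear, and handed the job in at about 7 s on the robot's clock.

- **Latched:** in the last pictures the slide stands at mid travel with its pin down. Its face edge is within about 1 to 2 pixels of where 40 mm should put it, and clearly away from home. The slide and pin positions can only be judged from the pictures.
- **Depth of push:** partway through, the TCP gave 47 mm while the picture suggested 42 to 47 mm. I pushed about 11 mm further to be well past the pin, and it latched.
- **Clear and undisturbed:** the contact force was back to about zero (within 0.3 N) with the arm clear. The arm went nowhere near the round-nosed unit, the pins or the loose things. The steel angle and tin had not moved in the picture; the others I did not check again at the end.

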